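Move the room keys to the new key rack in the same order

ROBOT

A 7-joint arm with a two-finger parallel gripper is mounted at the origin on the work surface. World frame = base frame: x ahead of the robot, y to its left, z up, the work surface at z = 0. Lengths are in m, angles in rad, forces in N, time in s.
With the tool pointing down it reaches from about 0.35 to 0.9 m from the base axis. Payload 7.2 kg.
Tool frame: the origin (TCP) lies at the very end of the fingers, on their centre line; the grasp point (between the pads) lies 19 mm behind it; y points along the fingers, z is the direction in which the jaws open and shut, and the axes are right-handed (so a half turn about y gives the same grasp; the last joint's range is limited). The gripper opens to 88 mm and grips with 3 to 60 N. Pads are 20 mm wide; open, the fingers measure 115 mm over their backs; the gripper's body (75 mm by 178 mm) begins 61 mm behind the grasp point.
Start: joints at [-1.317, 0.411, -0.013, 1.596, 0.006, 1.134, -0.082], TCP at [0.198, 0.593, 0.223] pointing down, gripper open.
Joint ranges: [-2.95, 2.95], [-0.29, 1.99], [-1.47, 1.44], [0.14, 2.54], [-1.03, 4.17], [0.13, 1.85], [-2.86, 2.86]. Speed limits (rad/s): [2.39, 2.39, 3.01, 3.01, 3.14, 3.14, 3.14].

INTERFACE

Orientations are given as a rotation vector (axis times angle).
In Python, from station import * gives the robot as it stands.
- The arm moves only by the tool carry_out, never from a script. Its argument "series" is a list that holds one entry, the list of rows, each a list of 6 numbers: the shift along the world's x, y, z in units of 50 mm (1.0 is 50 mm), then the turn, a rotation vector about the world's x, y, z in units of 6 degrees (1.0 is 6 degrees). In form: [[[tx, ty, tz, ax, ay, az], ...]]. A call has 1 to 5 rows; each row shifts and turns the commanded pose from where the row before left it; what a row does not reach is not made up. A row lasts 1/8 s, in which the tool goes at most 62.5 mm and 10.7 degrees, less where a joint would pass 70% of its speed; a pose out of reach is approached as far as the arm can. A call is refused whole if a number of a shift passes 1 or a number of a turn 1, either way. A call with a gripper value outside its range is refused whole. "gripper" is the opening, from 0 (shut) to 1 (fully open), set as the call begins (left out, the last holds). The fingers move at their own pace and stop on an object; the grip force is fixed at half the most. Time passes only in rows, so rows that do not move let the fingers close. It gives the time, the measured TCP pose, the force and the opening at its end, in the units of the state.
- sense(): the state, without advancing time (a new reading comes with each control period).
- camera(name): name is "scene" or "top" or "wrist"; returns a dict with "pixels" (420x560x3 uint8, blue, green, red), "range_z" (420x560 float32, m along the optical axis (not along the pixel's ray), 0 where there is no reading), "fx", "fy", "cx", "cy" (pixels), "pose" (4x4, takes a point from camera to world coordinates). Camera axes: x right, y down, z forward; pixel columns grow to the right and rows downward; lengths in m; the calibration is good to about 2 mm. The wrist camera is an equidistant fisheye: a pixel r from the principal point sees the ray r / f radians off the axis. A picture is of the moment at which its call begins.
- sign_off(): hands the job in, once; it reports no verdict.
The state is a dict: "t": time; "joint_positions": joint angles; "qvel": joint speeds; "tau": joint torques, N m; "tool_pos": TCP position; "ee_rot": TCP orientation; "ft_force": force on the tool from outside, world axes, zero at the start; "wrist_torque": the same for the moment, N m; "width": opening from 0.0 (shut) to 1.0 (fully open).
Only numpy, scipy, OpenCV 4.12 (cv2) and the standard library are available. Lean on these libraries where they do the work, as an engineer would, in place of code of your own. Each camera call takes 0.05 s, during which the arm holds its last target. There are 200 camera calls.

TASK

The old dark key rack is coming off the hall table for repainting, so move its four room keys into the new pale rack, in the same order and with the same gap: count the holes from the left as seen from the robot, and stand each key in the hole of the new rack that has the same number as its hole in the old one, so the place of the room whose key is out stays empty. Each key must stand upright with its blade down through the hole and its foot flat on the board; leave the bell, the china dog, the brush and the door key where they are.

Things in the scene. Friction and masses are not known exactly. Their poses are not given: they have to be found in the camera images.
- key_round: Room key, blade down in any hole of the old rack. Origin: centre of the underside of its foot, a brass disc 40 mm wide, 5 mm thick, resting on the board. Above it a china handle, a round barrel-shaped knob 34 mm across, its top 42 mm above origin. Below: collar 11 mm wide to 10 mm, then a blade (9 mm in y, 3 mm in x) to 44 mm. 50 to 100 g. Its x axis starts within 0.3 rad of the rack's.
- key_square: Room key, blade down in any hole of the old rack. Origin: centre of the underside of its foot, a brass disc 40 mm wide, 5 mm thick, resting on the board. Above it a china handle, a square block 30 x 30 mm (sides along x and y), its top 41 mm above origin. Below: collar 11 mm wide to 10 mm, then a blade (9 mm in y, 3 mm in x) to 44 mm. 50 to 100 g. Its x axis starts within 0.3 rad of the rack's.
- key_flat: Room key, blade down in any hole of the old rack. Origin: centre of the underside of its foot, a brass disc 40 mm wide, 5 mm thick, resting on the board. Above it a china handle, a flat plate 16 mm thick (x), 38 mm wide (y), its top 45 mm above origin. Below: collar 11 mm wide to 10 mm, then a blade (9 mm in y, 3 mm in x) to 44 mm. 50 to 100 g. Its x axis starts within 0.3 rad of the rack's.
- key_post: Room key, blade down in any hole of the old rack. Origin: centre of the underside of its foot, a brass disc 40 mm wide, 5 mm thick, resting on the board. Above it a china handle, a slim round post 22 mm across, the tallest, its top 55 mm above origin. Below: collar 11 mm wide to 10 mm, then a blade (9 mm in y, 3 mm in x) to 44 mm. 50 to 100 g. Its x axis starts within 0.3 rad of the rack's.
- old_rack: Old key rack, dark wood, four keys, one empty hole. Fixed, 80 x 308 x 76 mm. Board 12 mm thick, top face 70 mm above the origin (centre of the underside), end cheeks rise 6 mm more. Five through holes 26 mm wide, ringed in brass, at x = 0, y = +120, +60, 0, -60, -120 mm: first to fifth from the left seen from the robot. x points away from the robot (within 0.3 rad). Either rack may be on the left.
- new_rack: New key rack, pale wood, empty. Fixed, 80 x 308 x 76 mm. Board 12 mm thick, top face 70 mm above the origin (centre of the underside), end cheeks rise 6 mm more. Five through holes 26 mm wide, ringed in brass, at x = 0, y = +120, +60, 0, -60, -120 mm: first to fifth from the left seen from the robot. x points away from the robot (within 0.3 rad). Either rack may be on the left.
- ring_round: The thin brass ring let in flush round the hole of the old rack in which key_round stands at the start. Fixed; it marks that key's own place in the old row even after the key is gone. Origin: centre of the ring, at the height of the board's upper face.
- ring_square: The thin brass ring let in flush round the hole of the old rack in which key_square stands at the start. Fixed; it marks that key's own place in the old row even after the key is gone. Origin: centre of the ring, at the height of the board's upper face.
- ring_flat: The thin brass ring let in flush round the hole of the old rack in which key_flat stands at the start. Fixed; it marks that key's own place in the old row even after the key is gone. Origin: centre of the ring, at the height of the board's upper face.
- ring_post: The thin brass ring let in flush round the hole of the old rack in which key_post stands at the start. Fixed; it marks that key's own place in the old row even after the key is gone. Origin: centre of the ring, at the height of the board's upper face.
- bell: Pewter tray bell between the racks, 44 mm across, 68 mm high; origin at the centre of its underside. Not to be disturbed.
- dog: White china dog sitting on a base 50 x 76 mm, 101 mm high, beyond the racks; origin at the centre of its underside. Not to be disturbed.
- brush: Shoe brush with a wicker-wrapped handle, lying bristles down beyond the racks, 195 x 48 mm, 41 mm high; origin on the table under it, near the handle's end of the wooden back. Not to be disturbed.
- door_key: Large brass door key lying flat beyond the racks, 110 mm long, under 15 mm high; origin on the table under its shank. Not to be disturbed.
Not all that is in view belongs to the job. Leave any orange or pink look-alike of the key_round alone.

How it is judged:
At the end, for the whole second after the job is handed in: Each of the four keys stands in the hole of the new rack with the same number from the left as its starting hole in the old rack: within 12 mm of the hole's centre along and across the row, its foot within 5 mm of the board's upper face, upright within 0.12 rad, at rest (((y of ring_round in the frame of old_rack between 0.1 and 0.14 m and y of key_round in the frame of new_rack between 0.108 and 0.132 m) or (y of ring_round in the frame of old_rack between 0.04 and 0.08 m and y of key_round in the frame of new_rack between 0.048 and 0.072 m) or (y of ring_round in the frame of old_rack between -0.02 and 0.02 m and y of key_round in the frame of new_rack between -0.012 and 0.012 m) or (y of ring_round in the frame of old_rack between -0.08 and -0.04 m and y of key_round in the frame of new_rack between -0.072 and -0.048 m) or (y of ring_round in the frame of old_rack between -0.14 and -0.1 m and y of key_round in the frame of new_rack between -0.132 and -0.108 m)) and x of key_round in the frame of new_rack between -0.012 and 0.012 m and z of key_round in the frame of new_rack between 0.065 and 0.075 m and angle between each of key_round, key_square, key_flat, key_post's own z axis and vertical below 0.12 rad and linear speed of each of key_round, key_square, key_flat, key_post below 0.02 m/s and angular speed of each of key_round, key_square, key_flat, key_post below 0.2 rad/s and ((y of ring_square in the frame of old_rack between 0.1 and 0.14 m and y of key_square in the frame of new_rack between 0.108 and 0.132 m) or (y of ring_square in the frame of old_rack between 0.04 and 0.08 m and y of key_square in the frame of new_rack between 0.048 and 0.072 m) or (y of ring_square in the frame of old_rack between -0.02 and 0.02 m and y of key_square in the frame of new_rack between -0.012 and 0.012 m) or (y of ring_square in the frame of old_rack between -0.08 and -0.04 m and y of key_square in the frame of new_rack between -0.072 and -0.048 m) or (y of ring_square in the frame of old_rack between -0.14 and -0.1 m and y of key_square in the frame of new_rack between -0.132 and -0.108 m)) and x of key_square in the frame of new_rack between -0.012 and 0.012 m and z of key_square in the frame of new_rack between 0.065 and 0.075 m and ((y of ring_flat in the frame of old_rack between 0.1 and 0.14 m and y of key_flat in the frame of new_rack between 0.108 and 0.132 m) or (y of ring_flat in the frame of old_rack between 0.04 and 0.08 m and y of key_flat in the frame of new_rack between 0.048 and 0.072 m) or (y of ring_flat in the frame of old_rack between -0.02 and 0.02 m and y of key_flat in the frame of new_rack between -0.012 and 0.012 m) or (y of ring_flat in the frame of old_rack between -0.08 and -0.04 m and y of key_flat in the frame of new_rack between -0.072 and -0.048 m) or (y of ring_flat in the frame of old_rack between -0.14 and -0.1 m and y of key_flat in the frame of new_rack between -0.132 and -0.108 m)) and x of key_flat in the frame of new_rack between -0.012 and 0.012 m and z of key_flat in the frame of new_rack between 0.065 and 0.075 m and ((y of ring_post in the frame of old_rack between 0.1 and 0.14 m and y of key_post in the frame of new_rack between 0.108 and 0.132 m) or (y of ring_post in the frame of old_rack between 0.04 and 0.08 m and y of key_post in the frame of new_rack between 0.048 and 0.072 m) or (y of ring_post in the frame of old_rack between -0.02 and 0.02 m and y of key_post in the frame of new_rack between -0.012 and 0.012 m) or (y of ring_post in the frame of old_rack between -0.08 and -0.04 m and y of key_post in the frame of new_rack between -0.072 and -0.048 m) or (y of ring_post in the frame of old_rack between -0.14 and -0.1 m and y of key_post in the frame of new_rack between -0.132 and -0.108 m)) and x of key_post in the frame of new_rack between -0.012 and 0.012 m and z of key_post in the frame of new_rack between 0.065 and 0.075 m); the robot touches nothing.
It fails at once if the pewter bell is shifted by more than 30 mm or knocked over (distance of bell from where it was at the start of the episode above 0.03 m or angle between bell's own z axis and vertical above 0.5 rad).
It fails at once if the china dog is shifted by more than 30 mm or knocked over (distance of dog from where it was at the start of the episode above 0.03 m or angle between dog's own z axis and vertical above 0.5 rad).
It fails at once if the shoe brush is shifted by more than 30 mm (distance of brush from where it was at the start of the episode above 0.03 m).
It fails at once if the brass door key is shifted by more than 30 mm (distance of door_key from where it was at the start of the episode above 0.03 m).
It also fails if it takes over 128 s, if anything falls off the work surface, if the arm or the gripper's body presses on something with over 40 N, if the wrist force passes 120 N, or if a joint passes its speed limit or range.

## Working session

There is one attempt and no reset: what is moved stays moved. The work goes in short steps, Python scripts to look and compute and a tool call to move; the robot and the scene stay as the last step left them, time stands still between calls to the robot, and variables do not carry over. Pictures are saved under pics/ and viewed, about 12 in all and at most 16, crops included, and the job is handed in when it is done.

Besides the shell and the picture viewer there is one more tool, called after "Request:" by a JSON object that holds its "method" and its "body", one argument or row to a line. carry_out: Moves the arm, as the interface text tells. Its arguments: {"type":"object","properties":{"series":{"type":"array"},"gripper":{"type":"number"}},"required":["series"]}

```bash
mkdir -p pics; ls
cat > h.py <<'E'
from station import *
import numpy as np, cv2
def cloud(c):
    z=c["range_z"]; v,u=np.mgrid[:z.shape[0],:z.shape[1]]
    P=np.stack([(u-c["cx"])/c["fx"]*z,(v-c["cy"])/c["fy"]*z,z],-1)
    W=P@c["pose"][:3,:3].T+c["pose"][:3,3]; W[z==0]=np.nan
    return W
E
python3 - <<'E'
from h import *
for n in("top","scene"):
    c=camera(n); cv2.imwrite(f"pics/{n}0.png",c["pixels"]); np.savez(f"{n}0.npz",**c)
    print(n,c["fx"],c["cx"],c["cy"],c["pose"].round(3).tolist())
print(sense())
E
```

```text
pics
top 454.21669118460255 281.5202159012597 215.83962942756426 [[0.023, -0.987, 0.157, 0.408], [-0.999, -0.028, -0.029, 0.037], [0.033, -0.156, -0.987, 1.001], [0.0, 0.0, 0.0, 1.0]]
scene 512.7444156488608 281.5099386908613 211.16651177094718 [[0.882, 0.383, -0.275, 0.861], [0.472, -0.706, 0.529, -0.543], [0.009, -0.596, -0.803, 0.974], [0.0, 0.0, 0.0, 1.0]]
{'t': 0.1, 'joint_positions': array([-1.31719153,  0.41182826, -0.01269232,  1.59694911,  0.00558242,
        1.13429241, -0.08218771]), 'qvel': array([ 0.00025309,  0.00062649, -0.00096754, -0.00147374,  0.00097275,
       -0.00065084, -0.00010733]), 'tau': array([ 2.87542585e-03, -5.89097321e+01,  6.43865559e-01, -2.91706002e+01,
       -5.37606783e-02,  1.45937281e-02,  4.33326829e-05]), 'tool_pos': array([0.19757398, 0.59247493, 0.22189267]), 'ee_rot': array([-1.55744107,  0.25269777, -0.25247998]), 'ft_force': array([-0.24713119,  0.20215278, -0.01702385]), 'wrist_torque': array([-0.03164319, -0.01986467,  0.00293767]), 'width': 0.9966836926825565}
```

View pics/top0.png

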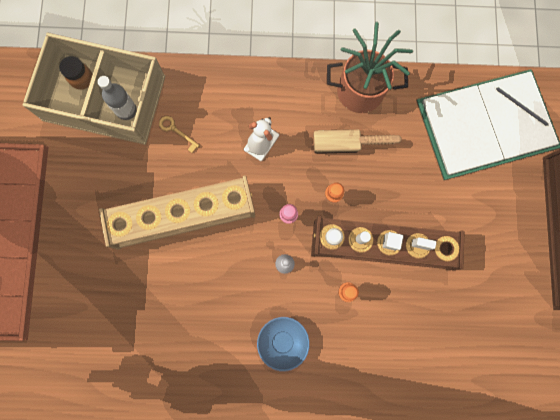

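View pics/scene0.png

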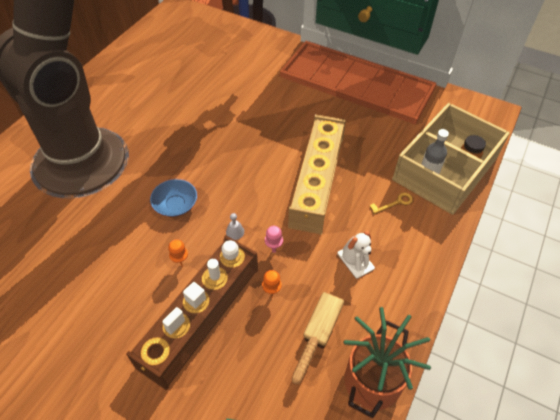

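Run:
```python
from h import *
c=dict(np.load("top0.npz")); W=cloud(c); z=W[...,2]; im=c["pixels"]
hsv=cv2.cvtColor(im,cv2.COLOR_BGR2HSV)
U=np.arange(560)[None,:]+0*z; V=np.arange(420)[:,None]+0*z
for n,(a,b,d,e) in dict(new=(95,170,262,255),old=(305,205,475,280)).items():
    m=(U>a)&(U<d)&(V>b)&(V<e)&(z>.062)&(z<.08)
    k,l,s,_=cv2.connectedComponentsWithStats(m.astype(np.uint8)); m=l==1+np.argmax(s[1:,4])
    r=cv2.minAreaRect(W[m][:,:2].astype(np.float32)*1000); print(n,r,"ztop",np.median(z[m]))
    ctr=np.array(r[0]); box=cv2.boxPoints(r); i=0 if np.linalg.norm(box[0]-box[1])>np.linalg.norm(box[1]-box[2]) else 1
    y=box[i]-box[i+1]; y/=np.linalg.norm(y); y*=np.sign(y[1]); print(" yaw",np.arctan2(-y[0],y[1]))
    for o in(120,60,0,-60,-120): print("  hole",(ctr+o*y).round(1))
m=(U>315)&(U<445)&(V>205)&(V<260)&(z>.095)
k,l,s,ce=cv2.connectedComponentsWithStats(m.astype(np.uint8))
for i in range(1,k):
    if s[i,4]<15: continue
    w=W[l==i]; zt=np.percentile(w[:,2],90); t=w[w[:,2]>zt-.006]
    print("key",ce[i].round(),"z",zt.round(4),cv2.minAreaRect(t[:,:2].astype(np.float32)*1000),s[i,4])
R=cv2.Rodrigues(sense()["ee_rot"])[0];print(R.round(3))
for n,(u,v,q) in dict(bell=(285,263,8),or1=(348,292,8),or2=(335,191,8),pink=(289,212,8)).items():
    w=W[v-q:v+q,u-q:u+q].reshape(-1,3); w=w[w[:,2]>.02]; print(n,np.median(w,0).round(3),w[:,2].max().round(3))
```

```text
new ((560.9824829101562, 225.12554931640625), (79.1370620727539, 314.1719665527344), 15.086888313293457) ztop 0.07128159206427032
 yaw 0.2633158
  hole [529.7 341. ]
  hole [545.4 283.1]
  hole [561.  225.1]
  hole [576.6 167.2]
  hole [592.2 109.3]
old ((507.1485900878906, -214.03848266601562), (310.4527587890625, 79.00125122070312), 85.74668884277344) ztop 0.07165905352954105
 yaw -0.07423431
  hole [516.  -94.4]
  hole [ 511.6 -154.2]
  hole [ 507.1 -214. ]
  hole [ 502.7 -273.9]
  hole [ 498.2 -333.7]
key [334. 236.] z 0.1132 ((513.8831787109375, -95.22047424316406), (27.50411605834961, 27.533123016357422), 27.665525436401367) 225
key [363. 237.] z 0.1271 ((511.6394348144531, -152.84202575683594), (19.263336181640625, 21.165924072265625), 44.98398208618164) 128
key [393. 240.] z 0.114 ((507.26092529296875, -214.4040985107422), (29.734132766723633, 30.01812171936035), 77.50143432617188) 261
key [425. 243.] z 0.1179 ((503.4577331542969, -277.13665771484375), (37.992923736572266, 15.962634086608887), 77.9743881225586) 192
[[ 0.949 -0.     0.316]
 [-0.316 -0.001  0.949]
 [ 0.    -1.    -0.001]]
bell [ 0.46  -0.     0.031] 0.072
or1 [ 0.404 -0.126  0.083] 0.09
or2 [ 0.609 -0.099  0.083] 0.09
pink [ 0.562 -0.005  0.083] 0.09
```

Request:
{"method": "carry_out", "body": {
  "series": [
    [[0.45,-0.98,0,0,0,-1],[0.45,-0.98,0,0,0,-1],[0.45,-0.98,0,0,0,-1],[0.45,-0.98,0,0,0,-1],[0.45,-0.98,0,0,0,-1]]
  ],
  "gripper": 1
}}

```text
t: 0.72
tool_pos: [0.3106, 0.3461, 0.2225]
ee_rot: [-1.467, 0.663, -0.663]
ft_force: [0.6, 0.6, -0.6]
width: 1.002
```

Request:
{"method": "carry_out", "body": {
  "series": [
    [[0.45,-0.98,0,0,0,-1],[0.45,-0.98,0,0,0,-1],[0.45,-0.98,0,0,0,-1],[0.45,-0.98,0,0,0,-1],[0.45,-0.98,0,0,0,-1]]
  ]
}}

```text
t: 1.35
tool_pos: [0.423, 0.1013, 0.2227]
ee_rot: [-1.296, 1.062, -1.061]
ft_force: [-0.1, 0.7, -0.1]
width: 1.001
```

Request:
{"method": "carry_out", "body": {
  "series": [
    [[0.45,-0.98,0,0,0,-1],[0.45,-0.98,0,0,0,-1],[0.45,-0.98,0,0,0,-1],[0.45,-0.98,0,0,0,-1],[0,0,0,0,0,0]]
  ]
}}

```text
t: 1.98
tool_pos: [0.5131, -0.0974, 0.2225]
ee_rot: [-1.096, 1.371, -1.375]
ft_force: [-0.7, 0.3, 0.9]
width: 0.996
```

Request:
{"method": "carry_out", "body": {
  "series": [
    [[0,0.04,-0.8,0,0,0],[0,0,-0.8,0,0,0],[0,0,-0.7,0,0,0],[0,0,-0.5,0,0,0],[0,0,0,0,0,0]]
  ]
}}

```text
t: 2.6
tool_pos: [0.511, -0.0901, 0.0811]
ee_rot: [-1.102, 1.37, -1.365]
ft_force: [-0.4, -0.7, 0.2]
width: 0.998
```

Run:
```python
from h import *
a=camera("wrist")["pixels"]; b=camera("scene")["pixels"][150:400,80:360]
cv2.imwrite("pics/w1.png",np.hstack([cv2.resize(a,(420,315)),cv2.resize(b,(353,315))]))
s=sense(); print(s["tool_pos"],cv2.Rodrigues(s["ee_rot"])[0].round(3))
```

```text
[ 0.51277669 -0.0907435   0.08317682] [[-0.215 -0.     0.977]
 [-0.977  0.    -0.215]
 [-0.    -1.    -0.   ]]
```

View pics/w1.png

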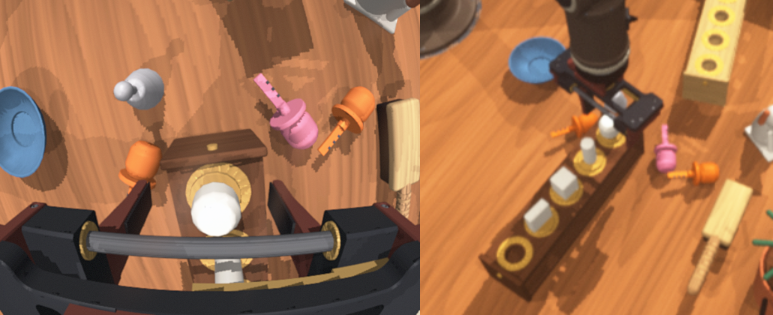

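The fingers straddle the round knob (wrist view ~(215,210)), with the bell and look-alikes (which lie on the table) clear. I'll close on it.

Request:
{"method": "carry_out", "body": {
  "series": [
    [[0,-0.06,0,0,0,0],[0,0,0,0,0,0],[0,0,0,0,0,0],[0,0,0,0,0,0],[0,0,0,0,0,0]]
  ],
  "gripper": 0
}}

```text
t: 3.32
tool_pos: [0.5127, -0.094, 0.0827]
ee_rot: [-1.099, 1.367, -1.367]
ft_force: [-0.3, 1.3, -0.0]
width: 0.474
```

Request:
{"method": "carry_out", "body": {
  "series": [
    [[0,0,0.3,0,0,0],[0,0,0.5,0,0,0],[0,0,0.5,0,0,0],[0,0,0.6,0,0,0],[0,0,0.3,0,0,0]]
  ]
}}

```text
t: 3.95
tool_pos: [0.5132, -0.0944, 0.1947]
ee_rot: [-1.096, 1.366, -1.368]
ft_force: [-0.5, -0.4, -0.3]
width: 0.371
```

```bash
cat > look.py <<'E'
import sys
from h import *
n=sys.argv[1]
a=camera("wrist")["pixels"]; b=camera("scene")["pixels"][60:400,80:400]
cv2.imwrite(f"pics/{n}.png",np.hstack([cv2.resize(a,(420,315)),cv2.resize(b,(296,315))]))
print(np.mean([sense()["tool_pos"]],0).round(4))
E
python3 look.py w2
```

```text
[ 0.5135 -0.0942  0.1943]
```

View pics/w2.png

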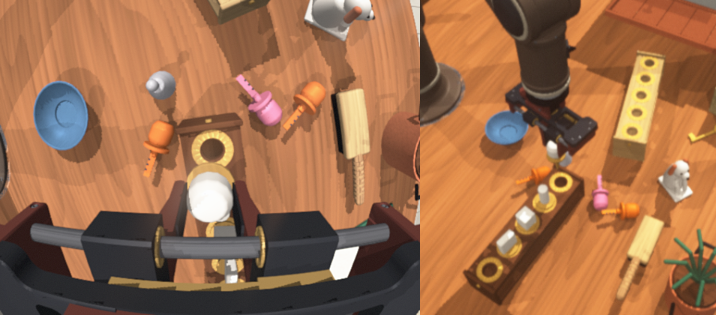

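The round key is lifted and its old hole (wrist ~(212,150)) is empty, but the fingers were still closing as the lift began, so I'll measure how the key hangs.

```bash
cat > hang.py <<'E'
from h import *
t=sense()["tool_pos"]
for n in("scene",):
    c=camera(n); W=cloud(c); d=W-t
    m=(np.hypot(d[...,0],d[...,1])<.026)&(d[...,2]<.03)&(W[...,2]>.08)
    hsv=cv2.cvtColor(c["pixels"],cv2.COLOR_BGR2HSV)
    br=m&(hsv[...,1]>90)&(hsv[...,2]>90)
    wh=m&(hsv[...,1]<60)&(hsv[...,2]>110)
    for k,q in(("brass",br),("white",wh)):
        if q.sum(): print(n,k,q.sum(),"z-tcp pct",np.percentile(d[q][:,2]*1000,[0,10,50,90,100]).round(1),"xy",(d[q][:,:2].mean(0)*1000).round(1))
    v,u=np.where(m); v0,u0=int(v.mean()),int(u.mean())
    cv2.imwrite("pics/hang.png",cv2.resize(c["pixels"][v0-50:v0+50,u0-60:u0+60],(600,500)))
E
python3 hang.py
```

```text
scene brass 161 z-tcp pct [-69.6 -55.3 -19.6   2.1  24.8] xy [  3.8 -13.3]
scene white 159 z-tcp pct [-8.  -1.6 11.8 16.3 17.7] xy [ -1.1 -13.6]
```

View pics/hang.png

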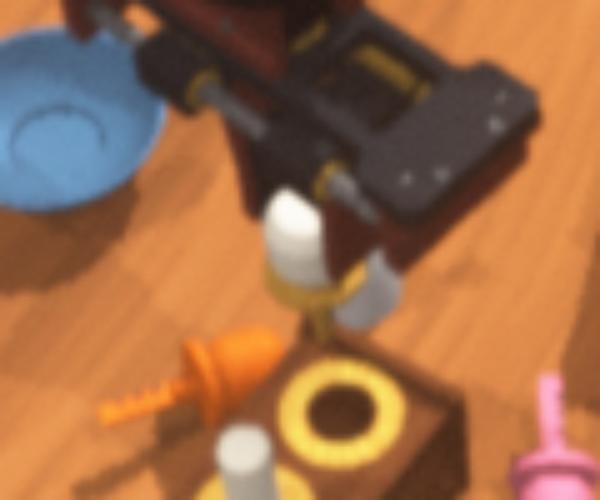

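The key hangs upright, about 12 mm low in the grip (knob top ~18 mm above the TCP). I'll carry it over, cross-checking the new holes by their brass rings.

Request:
{"method": "carry_out", "body": {
  "series": [
    [[0.04,0.96,0,0,0,0],[0.04,0.96,0,0,0,0],[0.04,0.96,0,0,0,0],[0.04,0.96,0,0,0,0],[0.04,0.96,0,0,0,0]]
  ]
}}

```text
t: 4.72
tool_pos: [0.5218, 0.1473, 0.1913]
ee_rot: [-1.101, 1.368, -1.367]
ft_force: [0.3, 0.3, -0.3]
width: 0.365
```

Request:
{"method": "carry_out", "body": {
  "series": [
    [[0.04,0.96,0,0,0,0],[0.04,0.96,0,0,0,0],[0.04,0.96,0,0,0,0],[0.04,0.96,0,0,0,0],[0,0,0,0,0,0]]
  ]
}}

```text
t: 5.35
tool_pos: [0.5285, 0.3425, 0.1901]
ee_rot: [-1.105, 1.364, -1.362]
ft_force: [-0.3, -1.0, -1.0]
width: 0.367
```

```bash
python3 - <<'E'
from h import *
c=dict(np.load("top0.npz")); g=cv2.cvtColor(c["pixels"],cv2.COLOR_BGR2GRAY)
R,t=c["pose"][:3,:3],c["pose"][:3,3]
for u,v in[(119,224),(148,217),(177,211),(206,204),(235,198),(447,248)]:
    p=g[v-10:v+11,u-10:u+11]; m=(p<85).astype(np.uint8)
    k,l,s,ce=cv2.connectedComponentsWithStats(m); i=1+np.argmax(s[1:,4])
    q=ce[i]+[u-10,v-10]; d=R@np.array([(q[0]-c["cx"])/c["fx"],(q[1]-c["cy"])/c["fy"],1]); w=t+d*(.07-t[2])/d[2]
    print(q.round(1),s[i,4],(w*1000).round(1))
print(sense()["tool_pos"])
E
python3 hang.py; python3 look.py w3
```

```text
[114.4 225.6] 7 [525.9 350.4  70. ]
[143. 218.] 3 [543.2 293.6  70. ]
scene brass 133 z-tcp pct [-65.4 -51.5 -20.3   1.   29.8] xy [  2.5 -10.9]
scene white 172 z-tcp pct [-12.6  -5.9  10.1  16.1  26.4] xy [ -1.6 -12.9]
[0.5305 0.3364 0.1914]Traceback (most recent call last):
  File "<stdin>", line 6, in <module>
    return _wrapfunc(a, 'argmax', axis=axis, out=out, **kwds)
    return bound(*args, **kwds)
ValueError: attempt to get argmax of an empty sequence
```

View pics/w3.png

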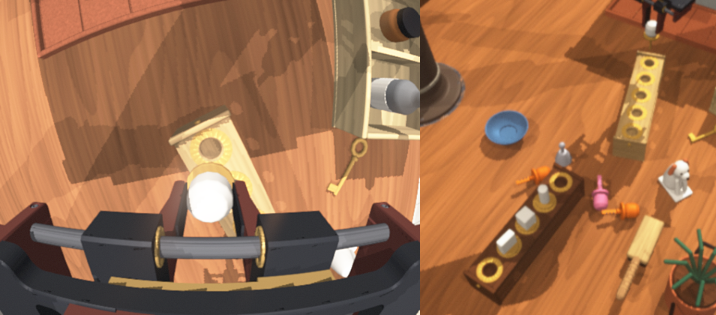

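```bash
cat > tp.py <<'E'
from h import *
P=[]
for _ in range(4): camera("wrist"); P.append(sense()["tool_pos"])
print(np.round(P,4), np.mean(P,0).round(4))
E
python3 tp.py
```

```text
[[0.5308 0.336  0.1919]
 [0.531  0.336  0.1923]
 [0.531  0.3362 0.1925]
 [0.531  0.3365 0.1927]] [0.5309 0.3362 0.1924]
```

Request:
{"method": "carry_out", "body": {
  "series": [
    [[-0.02,0.1,-0.2,0,0,0],[0,0,-0.4,0,0,0],[0,0,-0.4,0,0,0],[0,0,-0.3,0,0,0],[0,0,-0.3,0,0,0]]
  ]
}}

```text
t: 6.32
tool_pos: [0.5296, 0.343, 0.1118]
ee_rot: [-1.099, 1.367, -1.367]
ft_force: [0.4, 0.7, -0.6]
width: 0.368
```

Request:
{"method": "carry_out", "body": {
  "series": [
    [[0,0,-0.1,0,0,0],[0,0,-0.1,0,0,0],[0,0,0,0,0,0]]
  ]
}}

```text
t: 6.7
tool_pos: [0.5297, 0.3429, 0.1027]
ee_rot: [-1.098, 1.367, -1.367]
ft_force: [0.7, 0.2, -0.2]
width: 0.37
```

```bash
python3 look.py w4; python3 hang.py; python3 -c "
from h import *
print(sense()['ft_force'])"
```

```text
[0.5299 0.343  0.1031]
scene brass 78 z-tcp pct [-22.7 -21.8 -19.4   1.2  20.3] xy [  2.9 -13.2]
scene white 146 z-tcp pct [-8.  -3.7 11.  16.8 27.9] xy [ -1.8 -13. ]
[-0.05947163 -0.25878326 -1.12298045]
```

View pics/w4.png

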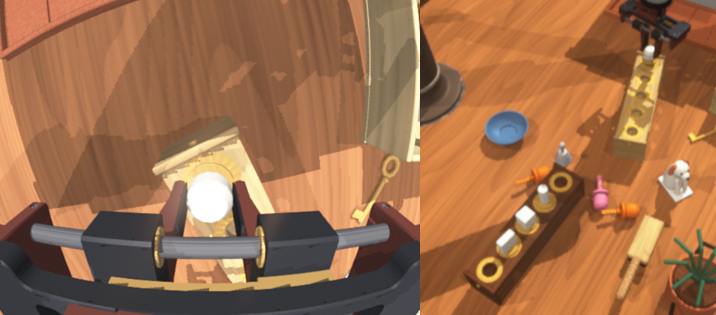

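The blade went into the first hole (ring around the knob at wrist ~(210,175)) with no contact force. I'll lower the last millimetres and release.

Request:
{"method": "carry_out", "body": {
  "series": [
    [[0,0,-0.06,0,0,0],[0,0,-0.06,0,0,0],[0,0,-0.04,0,0,0],[0,0,0,0,0,0]]
  ]
}}

```text
t: 7.35
tool_pos: [0.5295, 0.3428, 0.0944]
ee_rot: [-1.099, 1.367, -1.367]
ft_force: [-0.5, 0.2, -0.9]
width: 0.365
```

Request:
{"method": "carry_out", "body": {
  "series": [
    [[0,0,-0.04,0,0,0],[0,0,-0.04,0,0,0],[0,0,0,0,0,0]]
  ]
}}

```text
t: 7.72
tool_pos: [0.5304, 0.343, 0.0927]
ee_rot: [-1.096, 1.368, -1.367]
ft_force: [-2.9, -2.2, 13.9]
width: 0.368
```

Request:
{"method": "carry_out", "body": {
  "series": [
    [[0,0,0.04,0,0,0],[0,0,0,0,0,0],[0,0,0,0,0,0],[0,0,0,0,0,0],[0,0,0,0,0,0]]
  ],
  "gripper": 1
}}

```text
t: 8.35
tool_pos: [0.5296, 0.3429, 0.0925]
ee_rot: [-1.099, 1.367, -1.367]
ft_force: [-0.4, -0.3, -0.0]
width: 0.897
```

Request:
{"method": "carry_out", "body": {
  "series": [
    [[0,0,0.1,0,0,0],[0,0,0.3,0,0,0],[0,0,0.5,0,0,0],[0,0,0.6,0,0,0],[0,0,0.5,0,0,0]]
  ]
}}

```text
t: 8.98
tool_pos: [0.5301, 0.343, 0.1951]
ee_rot: [-1.097, 1.367, -1.367]
ft_force: [0.4, 1.2, -0.0]
width: 1.003
```

Request:
{"method": "carry_out", "body": {
  "series": [
    [[-0.04,-0.98,0,0,0,0],[-0.04,-0.98,0,0,0,0],[-0.04,-0.98,0,0,0,0],[-0.04,-0.98,0,0,0,0],[-0.04,-0.98,0,0,0,0]]
  ]
}}

```text
t: 9.6
tool_pos: [0.5198, 0.0963, 0.194]
ee_rot: [-1.097, 1.367, -1.367]
ft_force: [-0.1, 0.2, 0.6]
width: 1.001
```

Request:
{"method": "carry_out", "body": {
  "series": [
    [[-0.04,-0.98,0,0,0,0],[-0.04,-0.98,0,0,0,0],[-0.04,-0.98,0,0,0,0],[-0.04,-0.98,0,0,0,0],[-0.04,-0.98,0,0,0,0]]
  ]
}}

```text
t: 10.22
tool_pos: [0.5098, -0.1487, 0.194]
ee_rot: [-1.097, 1.366, -1.368]
ft_force: [0.9, -0.5, -0.3]
width: 1.002
```

```bash
python3 tp.py
python3 - <<'E'
from h import *
for n in("top",):
    c=camera(n); W=cloud(c); np.savez("top1.npz",**c); cv2.imwrite("pics/top1.png",c["pixels"][160:290])
m=(np.hypot(W[...,0]-.5297,W[...,1]-.341)<.03)&(W[...,2]>.09)
w=W[m]; zt=np.percentile(w[:,2],90); t=w[w[:,2]>zt-.006]; print(m.sum(),zt,cv2.minAreaRect(t[:,:2].astype(np.float32)*1000))
E
```

```text
[[ 0.5086 -0.1561  0.1946]
 [ 0.5089 -0.1534  0.1943]
 [ 0.5093 -0.1502  0.1939]
 [ 0.5097 -0.1479  0.1935]] [ 0.5091 -0.1519  0.1941]
259 0.11281129549465152 ((529.0474243164062, 340.9061279296875), (27.41262435913086, 28.468021392822266), 46.989990234375)
```

View pics/top1.png

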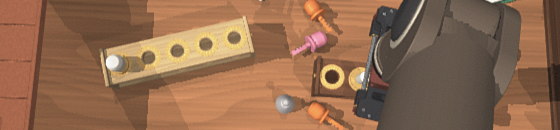

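Round key stands in new hole 1 (crop ~(115,62)), top at 112.8 mm, centred at (529,341). Next is the post key.

Request:
{"method": "carry_out", "body": {
  "series": [
    [[0.04,-0.1,-0.3,0,0,0],[0,0,-0.6,0,0,0],[0,0,-0.6,0,0,0],[0,0,-0.6,0,0,0],[0,0,0,0,0,0]]
  ]
}}

```text
t: 11.1
tool_pos: [0.5101, -0.1507, 0.0852]
ee_rot: [-1.103, 1.37, -1.364]
ft_force: [-0.4, 0.1, 0.7]
width: 0.999
```

Request:
{"method": "carry_out", "body": {
  "series": [
    [[0,0,0,0,0,0],[0,0,0,0,0,0],[0,0,0,0,0,0],[0,0,0,0,0,0],[0,0,0,0,0,0]]
  ],
  "gripper": 0
}}

```text
t: 11.72
tool_pos: [0.5118, -0.1521, 0.0879]
ee_rot: [-1.098, 1.367, -1.367]
ft_force: [-0.7, 1.2, 0.4]
width: 0.468
```

Request:
{"method": "carry_out", "body": {
  "series": [
    [[0,0,0,0,0,0],[0,0,0,0,0,0],[0,0,0,0,0,0],[0,0,0,0,0,0],[0,0,0,0,0,0]]
  ]
}}

```text
t: 12.35
tool_pos: [0.5117, -0.1521, 0.0877]
ee_rot: [-1.099, 1.367, -1.367]
ft_force: [0.4, 0.0, 0.5]
width: 0.246
```

Request:
{"method": "carry_out", "body": {
  "series": [
    [[0,0,0.2,0,0,0],[0,0,0.5,0,0,0],[0,0,0.5,0,0,0],[0,0,0.5,0,0,0],[0,0,0.3,0,0,0]]
  ]
}}

```text
t: 12.98
tool_pos: [0.512, -0.1523, 0.1893]
ee_rot: [-1.097, 1.366, -1.368]
ft_force: [0.5, -0.7, -0.7]
width: 0.243
```

Request:
{"method": "carry_out", "body": {
  "series": [
    [[0.07,0.97,0,0,0,0],[0.07,0.97,0,0,0,0],[0.07,0.97,0,0,0,0],[0.07,0.97,0,0,0,0],[0.07,0.97,0,0,0,0]]
  ]
}}

```text
t: 13.6
tool_pos: [0.5289, 0.092, 0.1878]
ee_rot: [-1.099, 1.367, -1.367]
ft_force: [1.3, -0.0, -0.5]
width: 0.242
```

Request:
{"method": "carry_out", "body": {
  "series": [
    [[0.07,0.97,0,0,0,0],[0.07,0.97,0,0,0,0],[0.07,0.97,0,0,0,0],[0.07,0.97,0,0,0,0],[0,0,0,0,0,0]]
  ]
}}

```text
t: 14.22
tool_pos: [0.5418, 0.2893, 0.1868]
ee_rot: [-1.103, 1.364, -1.361]
ft_force: [-0.0, -0.4, -1.7]
width: 0.245
```

```bash
python3 hang.py; python3 tp.py; python3 look.py w5
```

```text
scene brass 146 z-tcp pct [-62.  -42.6 -14.5   2.6  22.8] xy [ -1.3 -10.4]
scene white 85 z-tcp pct [-46.4  -6.1  11.7  25.4  29.4] xy [ -0.7 -12.7]
[[0.5428 0.2841 0.1872]
 [0.5432 0.2831 0.1875]
 [0.5434 0.2826 0.1877]
 [0.5435 0.2826 0.1878]] [0.5432 0.2831 0.1876]
[0.5435 0.283  0.188 ]
```

View pics/w5.png

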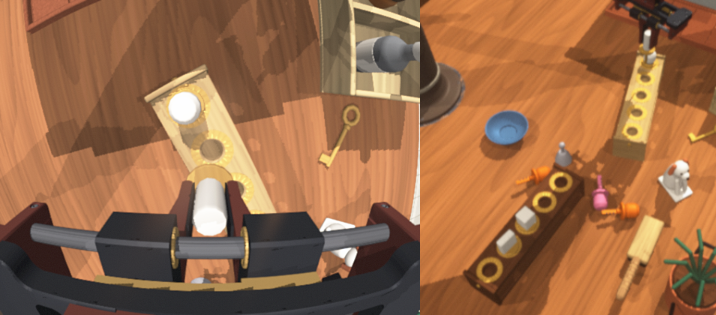

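The post key is over hole 2, ring at wrist ~(212,150) as before. Lowering.

Request:
{"method": "carry_out", "body": {
  "series": [
    [[0.04,0,-0.3,0,0,0],[0,0,-0.5,0,0,0],[0,0,-0.5,0,0,0],[0,0,-0.3,0,0,0],[0,0,-0.2,0,0,0]]
  ]
}}

```text
t: 15.2
tool_pos: [0.545, 0.2841, 0.0966]
ee_rot: [-1.099, 1.368, -1.368]
ft_force: [-0.2, -0.5, -0.0]
width: 0.244
```

Request:
{"method": "carry_out", "body": {
  "series": [
    [[0,0,-0.08,0,0,0],[0,0,-0.06,0,0,0],[0,0,-0.04,0,0,0],[0,0,0,0,0,0]]
  ]
}}

```text
t: 15.7
tool_pos: [0.5453, 0.2845, 0.0889]
ee_rot: [-1.098, 1.367, -1.367]
ft_force: [0.2, 0.3, -2.0]
width: 0.246
```

Request:
{"method": "carry_out", "body": {
  "series": [
    [[0,0,-0.03,0,0,0],[0,0,-0.03,0,0,0],[0,0,0,0,0,0]]
  ]
}}

```text
t: 16.08
tool_pos: [0.5455, 0.2847, 0.0876]
ee_rot: [-1.097, 1.368, -1.366]
ft_force: [-5.3, -2.5, 14.0]
width: 0.243
```

Request:
{"method": "carry_out", "body": {
  "series": [
    [[0,0,0.03,0,0,0],[0,0,0,0,0,0],[0,0,0,0,0,0],[0,0,0,0,0,0],[0,0,0,0,0,0]]
  ],
  "gripper": 1
}}

```text
t: 16.7
tool_pos: [0.5451, 0.2844, 0.087]
ee_rot: [-1.099, 1.367, -1.367]
ft_force: [-0.2, 0.1, -0.1]
width: 0.773
```

Request:
{"method": "carry_out", "body": {
  "series": [
    [[0,0,0.2,0,0,0],[0,0,0.4,0,0,0],[0,0,0.5,0,0,0],[0,0,0.6,0,0,0],[0,0,0.4,0,0,0]]
  ]
}}

```text
t: 17.32
tool_pos: [0.546, 0.2845, 0.1953]
ee_rot: [-1.095, 1.367, -1.367]
ft_force: [-0.0, 0.1, -0.4]
width: 1.001
```

Request:
{"method": "carry_out", "body": {
  "series": [
    [[-0.075,-1,0,0,0,0],[-0.075,-1,0,0,0,0],[-0.075,-1,0,0,0,0],[-0.075,-1,0,0,0,0],[-0.075,-1,0,0,0,0]]
  ]
}}

```text
t: 17.95
tool_pos: [0.5266, 0.0328, 0.1939]
ee_rot: [-1.096, 1.366, -1.367]
ft_force: [1.2, -0.4, 0.8]
width: 1.002
```

Request:
{"method": "carry_out", "body": {
  "series": [
    [[-0.075,-1,0,0,0,0],[-0.075,-1,0,0,0,0],[-0.075,-1,0,0,0,0],[-0.075,-1,0,0,0,0],[-0.075,-1,0,0,0,0]]
  ]
}}

```text
t: 18.58
tool_pos: [0.5079, -0.2173, 0.1939]
ee_rot: [-1.097, 1.366, -1.368]
ft_force: [0.5, -0.7, -0.7]
width: 1.0
```

```bash
python3 tp.py
cat > kc.py <<'E'
import sys
from h import *
c=camera("top"); W=cloud(c)
for a in sys.argv[1:]:
    x,y=map(float,a.split(","))
    m=(np.hypot(W[...,0]-x,W[...,1]-y)<.028)&(W[...,2]>.09)
    w=W[m]; zt=np.percentile(w[:,2],90); t=w[w[:,2]>zt-.006]; print(m.sum(),zt,cv2.minAreaRect(t[:,:2].astype(np.float32)*1000))
E
python3 kc.py .5297,.341 .5454,.2831; python3 tp.py; python3 look.py w6
```

```text
[[ 0.506  -0.225   0.1946]
 [ 0.5063 -0.2222  0.1943]
 [ 0.507  -0.219   0.1938]
 [ 0.5076 -0.2167  0.1933]] [ 0.5067 -0.2207  0.194 ]
260 0.11316018049289482 ((529.2786865234375, 340.14013671875), (26.757287979125977, 26.951738357543945), 49.94795227050781)
152 0.12732735986703173 ((544.9935913085938, 283.0260925292969), (19.638917922973633, 20.39238166809082), 85.9630355834961)
[[ 0.5081 -0.2145  0.1928]
 [ 0.5082 -0.2141  0.1926]
 [ 0.5082 -0.214   0.1925]
 [ 0.5081 -0.2141  0.1924]] [ 0.5082 -0.2142  0.1926]
[ 0.508  -0.2145  0.1923]
```

View pics/w6.png

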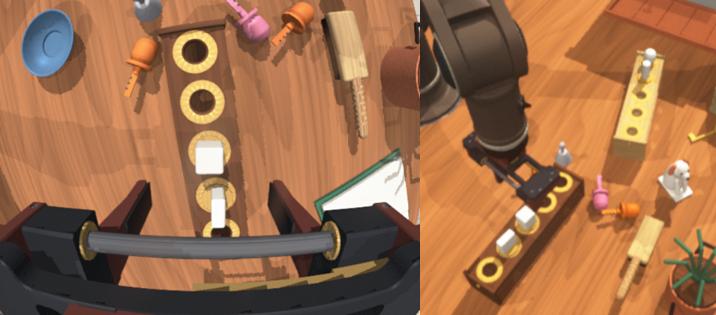

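Round and post stand right in new holes 1 and 2. The square key (wrist ~(210,158)) is centred and aligned with the jaws.

Request:
{"method": "carry_out", "body": {
  "series": [
    [[0,0,-0.4,0,0,0],[0,0,-0.6,0,0,0],[0,0,-0.6,0,0,0],[0,0,-0.6,0,0,0],[0,0,0,0,0,0]]
  ]
}}

```text
t: 19.75
tool_pos: [0.5064, -0.2146, 0.0805]
ee_rot: [-1.102, 1.37, -1.364]
ft_force: [-0.2, -0.1, 0.8]
width: 1.003
```

Request:
{"method": "carry_out", "body": {
  "series": [
    [[0,0,0,0,0,0],[0,0,0,0,0,0],[0,0,0,0,0,0],[0,0,0,0,0,0],[0,0,0,0,0,0]]
  ],
  "gripper": 0
}}

```text
t: 20.38
tool_pos: [0.5078, -0.2156, 0.0823]
ee_rot: [-1.098, 1.367, -1.367]
ft_force: [-0.5, 0.0, -0.0]
width: 0.468
```

Request:
{"method": "carry_out", "body": {
  "series": [
    [[0,0,0,0,0,0],[0,0,0,0,0,0],[0,0,0,0,0,0],[0,0,0,0,0,0],[0,0,0,0,0,0]]
  ]
}}

```text
t: 21.0
tool_pos: [0.5077, -0.2156, 0.0822]
ee_rot: [-1.099, 1.367, -1.367]
ft_force: [0.2, -0.3, 0.5]
width: 0.339
```

Request:
{"method": "carry_out", "body": {
  "series": [
    [[0,0,0.2,0,0,0],[0,0,0.5,0,0,0],[0,0,0.5,0,0,0],[0,0,0.5,0,0,0],[0,0,0.3,0,0,0]]
  ]
}}

```text
t: 21.62
tool_pos: [0.508, -0.2158, 0.1838]
ee_rot: [-1.097, 1.366, -1.368]
ft_force: [0.1, -0.9, -0.6]
width: 0.338
```

Request:
{"method": "carry_out", "body": {
  "series": [
    [[0.12,0.98,0,0,0,0],[0.12,0.98,0,0,0,0],[0.12,0.98,0,0,0,0],[0.12,0.98,0,0,0,0],[0.12,0.98,0,0,0,0]]
  ]
}}

```text
t: 22.25
tool_pos: [0.5376, 0.031, 0.1823]
ee_rot: [-1.098, 1.367, -1.367]
ft_force: [1.2, -0.3, -0.6]
width: 0.341
```

Request:
{"method": "carry_out", "body": {
  "series": [
    [[0.12,0.98,0,0,0,0],[0.12,0.98,0,0,0,0],[0.12,0.98,0,0,0,0],[0.12,0.98,0,0,0,0],[0,0,0,0,0,0]]
  ]
}}

```text
t: 22.88
tool_pos: [0.5607, 0.2306, 0.1813]
ee_rot: [-1.103, 1.363, -1.361]
ft_force: [0.3, -0.8, -0.2]
width: 0.339
```

```bash
python3 hang.py; python3 tp.py; python3 look.py w7
```

```text
scene brass 107 z-tcp pct [-58.7 -47.1 -10.    3.9  29.6] xy [  3.4 -10.4]
scene white 214 z-tcp pct [-3.5  3.2 23.7 28.1 29.9] xy [ -3.6 -10.8]
[[0.5614 0.2252 0.1818]
 [0.5616 0.2241 0.182 ]
 [0.5618 0.2237 0.1822]
 [0.5618 0.2236 0.1823]] [0.5616 0.2241 0.1821]
[0.5619 0.224  0.1825]
```

View pics/w7.png

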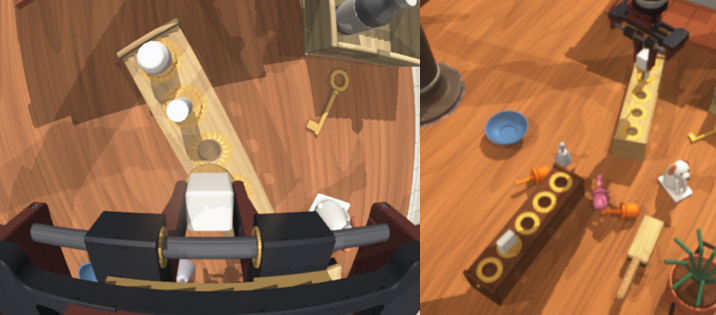

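Square key is over hole 3 (ring at wrist ~(211,150)). Lowering.

Request:
{"method": "carry_out", "body": {
  "series": [
    [[-0.01,0.02,-0.3,0,0,0],[0,0,-0.5,0,0,0],[0,0,-0.5,0,0,0],[0,0,-0.3,0,0,0],[0,0,-0.2,0,0,0]]
  ]
}}

```text
t: 23.85
tool_pos: [0.5609, 0.2261, 0.0911]
ee_rot: [-1.099, 1.368, -1.368]
ft_force: [0.4, -0.2, -0.1]
width: 0.34
```

Request:
{"method": "carry_out", "body": {
  "series": [
    [[0,0,-0.08,0,0,0],[0,0,-0.06,0,0,0],[0,0,-0.04,0,0,0],[0,0,-0.03,0,0,0],[0,0,0,0,0,0]]
  ]
}}

```text
t: 24.48
tool_pos: [0.5614, 0.2266, 0.0822]
ee_rot: [-1.098, 1.367, -1.367]
ft_force: [-0.6, 0.3, 3.1]
width: 0.34
```

Request:
{"method": "carry_out", "body": {
  "series": [
    [[0,0,0,0,0,0],[0,0,0,0,0,0],[0,0,0,0,0,0],[0,0,0,0,0,0],[0,0,0,0,0,0]]
  ],
  "gripper": 1
}}

```text
t: 25.1
tool_pos: [0.5611, 0.2264, 0.0816]
ee_rot: [-1.099, 1.367, -1.367]
ft_force: [0.1, -0.3, 0.1]
width: 0.869
```

Request:
{"method": "carry_out", "body": {
  "series": [
    [[0,0,0.2,0,0,0],[0,0,0.4,0,0,0],[0,0,0.5,0,0,0],[0,0,0.6,0,0,0],[0,0,0.5,0,0,0]]
  ]
}}

```text
t: 25.72
tool_pos: [0.5617, 0.2263, 0.1945]
ee_rot: [-1.096, 1.367, -1.367]
ft_force: [0.2, 0.2, -0.2]
width: 0.997
```

Request:
{"method": "carry_out", "body": {
  "series": [
    [[-0.105,-0.92,0,0,0,0],[-0.105,-0.92,0,0,0,0],[-0.105,-0.92,0,0,0,0],[-0.105,-0.92,0,0,0,0],[-0.105,-0.92,0,0,0,0]]
  ]
}}

```text
t: 26.35
tool_pos: [0.535, -0.0052, 0.1933]
ee_rot: [-1.096, 1.366, -1.368]
ft_force: [1.1, -0.1, -0.2]
width: 1.002
```

Request:
{"method": "carry_out", "body": {
  "series": [
    [[-0.105,-0.92,0,0,0,0],[-0.105,-0.92,0,0,0,0],[-0.105,-0.92,0,0,0,0],[-0.105,-0.92,0,0,0,0],[-0.105,-0.92,0,0,0,0]]
  ]
}}

```text
t: 26.98
tool_pos: [0.5087, -0.2352, 0.1934]
ee_rot: [-1.097, 1.366, -1.368]
ft_force: [0.3, 0.1, -0.4]
width: 1.0
```

Request:
{"method": "carry_out", "body": {
  "series": [
    [[-0.105,-0.92,0,0,0,0],[0,0,0,0,0,0],[0,0,0,0,0,0],[0,0,0,0,0,0]]
  ]
}}

```text
t: 27.48
tool_pos: [0.5041, -0.278, 0.192]
ee_rot: [-1.099, 1.366, -1.365]
ft_force: [0.8, 0.5, -0.8]
width: 1.0
```

```bash
python3 kc.py .5297,.341 .5454,.2831 .561,.2251; python3 tp.py; python3 look.py w8
```

```text
255 0.11278781742501523 ((528.7736206054688, 341.2708435058594), (27.90362548828125, 27.44043731689453), 37.66017532348633)
152 0.12734363410891378 ((544.3545532226562, 282.826904296875), (19.95287322998047, 19.835418701171875), 64.73755645751953)
267 0.11355618157231588 ((560.634521484375, 227.18801879882812), (30.256717681884766, 29.91387939453125), 76.87272644042969)
[[ 0.504  -0.2782  0.1918]
 [ 0.5039 -0.2784  0.1918]
 [ 0.5038 -0.2786  0.1917]
 [ 0.5037 -0.2789  0.1917]] [ 0.5039 -0.2785  0.1918]
[ 0.5036 -0.2792  0.1917]
```

View pics/w8.png

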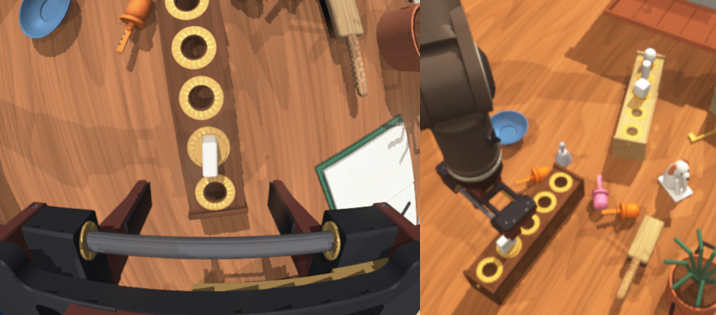

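All three placed keys are good; the flat key (wrist ~(210,157)) is centred between the jaws. Grasping it.

Request:
{"method": "carry_out", "body": {
  "series": [
    [[0,0.02,-0.4,0,0,0],[0,0,-0.6,0,0,0],[0,0,-0.6,0,0,0],[0,0,-0.5,0,0,0],[0,0,0,0,0,0]]
  ]
}}

```text
t: 28.45
tool_pos: [0.5023, -0.278, 0.0851]
ee_rot: [-1.101, 1.37, -1.365]
ft_force: [0.4, 0.1, -0.4]
width: 0.998
```

Request:
{"method": "carry_out", "body": {
  "series": [
    [[0,0,0,0,0,0],[0,0,0,0,0,0],[0,0,0,0,0,0],[0,0,0,0,0,0],[0,0,0,0,0,0]]
  ],
  "gripper": 0
}}

```text
t: 29.08
tool_pos: [0.5035, -0.2786, 0.0868]
ee_rot: [-1.098, 1.367, -1.367]
ft_force: [0.9, -0.7, -0.2]
width: 0.473
```

Request:
{"method": "carry_out", "body": {
  "series": [
    [[0,0,0,0,0,0],[0,0,0,0,0,0],[0,0,0,0,0,0],[0,0,0,0,0,0],[0,0,0,0,0,0]]
  ]
}}

```text
t: 29.7
tool_pos: [0.5035, -0.2786, 0.0866]
ee_rot: [-1.099, 1.367, -1.367]
ft_force: [0.3, 0.4, -1.0]
width: 0.18
```

Request:
{"method": "carry_out", "body": {
  "series": [
    [[0,0,0.2,0,0,0],[0,0,0.5,0,0,0],[0,0,0.5,0,0,0],[0,0,0.5,0,0,0],[0,0,0.3,0,0,0]]
  ]
}}

```text
t: 30.32
tool_pos: [0.5037, -0.2789, 0.1883]
ee_rot: [-1.098, 1.366, -1.368]
ft_force: [0.3, 0.5, -1.7]
width: 0.181
```

Request:
{"method": "carry_out", "body": {
  "series": [
    [[0.16,0.985,0,0,0,0],[0.16,0.985,0,0,0,0],[0.16,0.985,0,0,0,0],[0.16,0.985,0,0,0,0],[0.16,0.985,0,0,0,0]]
  ]
}}

```text
t: 30.95
tool_pos: [0.5434, -0.0307, 0.1868]
ee_rot: [-1.099, 1.367, -1.367]
ft_force: [0.9, 0.3, -0.4]
width: 0.181
```

Request:
{"method": "carry_out", "body": {
  "series": [
    [[0.16,0.985,0,0,0,0],[0.16,0.985,0,0,0,0],[0.16,0.985,0,0,0,0],[0.16,0.985,0,0,0,0],[0,0,0,0,0,0]]
  ]
}}

```text
t: 31.58
tool_pos: [0.5749, 0.17, 0.1859]
ee_rot: [-1.103, 1.363, -1.361]
ft_force: [0.1, 0.1, -1.0]
width: 0.18
```

```bash
python3 hang.py; python3 tp.py; python3 look.py w9
```

```text
scene brass 144 z-tcp pct [-61.8 -48.4 -13.8   6.1  29.3] xy [ 3.  -7.7]
scene white 128 z-tcp pct [-7.8 -1.2 22.  27.5 29.4] xy [ -3.2 -14.5]
[[0.5751 0.1647 0.1864]
 [0.5752 0.1636 0.1865]
 [0.5754 0.1631 0.1867]
 [0.5754 0.163  0.1868]] [0.5753 0.1636 0.1866]
[0.5755 0.1633 0.1869]
```

View pics/w9.png

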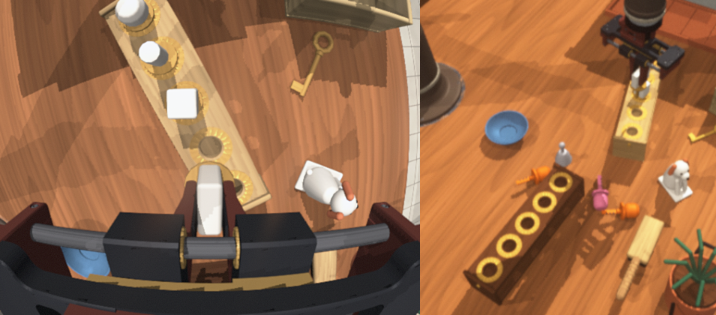

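Flat key is over hole 4 (ring at wrist ~(211,146)), needing about +2.5 mm in y. The dog is well clear of the jaws.

Request:
{"method": "carry_out", "body": {
  "series": [
    [[0.02,0.04,-0.3,0,0,0],[0,0,-0.5,0,0,0],[0,0,-0.5,0,0,0],[0,0,-0.3,0,0,0],[0,0,-0.2,0,0,0]]
  ]
}}

```text
t: 32.55
tool_pos: [0.5762, 0.1664, 0.0956]
ee_rot: [-1.099, 1.368, -1.368]
ft_force: [0.5, -0.1, -0.7]
width: 0.181
```

Request:
{"method": "carry_out", "body": {
  "series": [
    [[0,0,-0.08,0,0,0],[0,0,-0.06,0,0,0],[0,0,-0.04,0,0,0],[0,0,-0.03,0,0,0],[0,0,0,0,0,0]]
  ]
}}

```text
t: 33.17
tool_pos: [0.5767, 0.1668, 0.0866]
ee_rot: [-1.098, 1.367, -1.367]
ft_force: [-0.2, -0.4, 2.4]
width: 0.178
```

Light contact, so I'll release, rise and withdraw for a final check.

Request:
{"method": "carry_out", "body": {
  "series": [
    [[0,0,0,0,0,0],[0,0,0,0,0,0],[0,0,0,0,0,0],[0,0,0,0,0,0],[0,0,0,0,0,0]]
  ],
  "gripper": 1
}}

```text
t: 33.8
tool_pos: [0.5764, 0.1666, 0.0861]
ee_rot: [-1.099, 1.367, -1.367]
ft_force: [-0.2, 0.7, -0.3]
width: 0.713
```

Request:
{"method": "carry_out", "body": {
  "series": [
    [[0,0,0.2,0,0,0],[0,0,0.4,0,0,0],[0,0,0.6,0,0,0],[0,0,0.8,0,0,0],[0,0,0.8,0,0,0]]
  ]
}}

```text
t: 34.42
tool_pos: [0.5766, 0.1664, 0.229]
ee_rot: [-1.097, 1.367, -1.368]
ft_force: [0.4, 0.2, 0.1]
width: 1.001
```

Request:
{"method": "carry_out", "body": {
  "series": [
    [[-0.3,-0.9,0,0,0,0],[-0.3,-0.9,0,0,0,0],[-0.3,-0.9,0,0,0,0],[-0.3,-0.9,0,0,0,0],[-0.3,-0.9,0,0,0,0]]
  ]
}}

```text
t: 35.05
tool_pos: [0.5011, -0.06, 0.2277]
ee_rot: [-1.096, 1.367, -1.368]
ft_force: [-0.0, -0.4, 0.8]
width: 0.998
```

Request:
{"method": "carry_out", "body": {
  "series": [
    [[-0.1,-0.5,0,0,0,0],[0,0,0,0,0,0],[0,0,0,0,0,0],[0,0,0,0,0,0]]
  ]
}}

```text
t: 35.55
tool_pos: [0.4968, -0.082, 0.2263]
ee_rot: [-1.099, 1.366, -1.366]
ft_force: [0.1, 0.5, -0.1]
width: 1.005
```

```bash
python3 kc.py .5297,.341 .5454,.2831 .561,.2251 .5766,.1672
python3 - <<'E'
from h import *
a=camera("top")["pixels"][100:300,90:350]; b=camera("scene")["pixels"][80:300,200:420]
cv2.imwrite("pics/end.png",np.hstack([cv2.resize(a,(450,346)),cv2.resize(b,(346,346))]))
E
```

```text
256 0.11282082889998485 ((529.12890625, 340.41650390625), (26.574281692504883, 29.751638412475586), 34.48554992675781)
148 0.12725987158739802 ((544.4472045898438, 283.171875), (20.192337036132812, 19.641494750976562), 23.47138023376465)
268 0.113766136249036 ((560.7593383789062, 226.8628692626953), (30.285396575927734, 29.521501541137695), 79.6119155883789)
191 0.1175671347187488 ((576.2633666992188, 167.65325927734375), (37.57522964477539, 15.794598579406738), 78.34632873535156)
```

View pics/end.png

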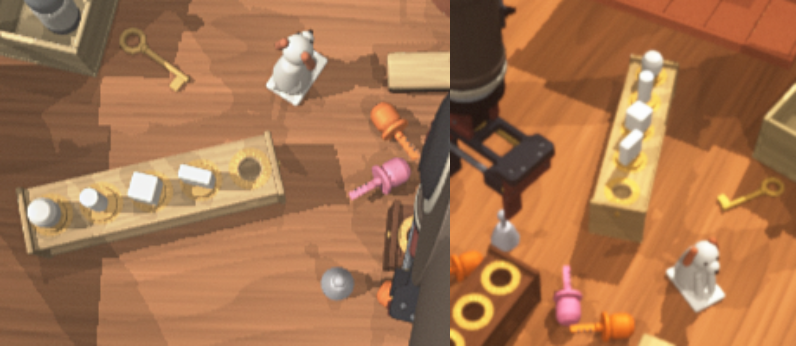

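All four keys stand in holes 1–4, hole 5 is empty (~(250,168)), and the bell, dog, brush and door key look untouched. Handing in.

```bash
python3 -c "
from station import *
print(sign_off())"
```

```text
the job is handed in; nothing more can be done
None
```

All four room keys are in the new pale rack in their old order, and I handed the job in at about 36 s of the 128 s allowed. From the left they are round 1, post 2, square 3 and flat 4, with hole 5 left empty as in the old rack.

- **Position:** in the last top view each key was within about 2 mm of its hole's estimated centre. The handle tops were within 1 mm of their starting heights, so the feet sit flat on the board.
- **Other objects:** the bell, the china dog and the door key looked untouched in the last pictures. The brush was only partly in view there. I did not measure how far any of the four might have moved.
- **Robot:** it stood well clear of everything at hand-in. The highest force I saw was 14 N, when setting keys down.

- **Round key slip:** it slid about 12 mm lower in the grip because the lift began before the fingers had closed. I measured that and allowed for it when setting the key down.
- **Look-alikes:** the orange and pink ones looked upright in the first picture and were lying down by the next look, though I never touched them.
- **Failed check:** a cross-check of the hole positions from image darkness did not work. I used the fit to the rack's outline instead, and the wrist camera views agreed with it.

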